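# Start the carver's turntable from its switch box and console

## Task

Get the carving turntable running, using only the tips of the closed fingers: press down the raised, ribbed end of the rocker on the switch box so that it is fully switched on, then push the wide round start button on the console fully in, then press the long bar-shaped jog key fully down and keep it down; the program finishes while still holding the jog key down. Do not press the small square stop key, press nothing on the console out of turn, do not lift or shove the switch box, and leave everything else on the bench where it stands.

Things in the scene. Friction and masses are not known exactly. Their poses are not given: they have to be found in the camera images.
- switch_box: cordless switch box lying loose on the bench, grey plastic, 110 (its x) x 64 (y) x 40 (z) mm, about 0.7 kg; origin at the centre of its underside. A black rocker 72 x 30 mm sits on top, pivoting about the box's y axis above its middle, 48 mm above the bench. The box may be turned any way round and stands on either side of the bench.
- rocker (a joint): angle of the rocker (rad), a shallow V seen from the side: near 0 = off, the half towards the box's +x (with three raised steel cross ribs) slopes up 0.34 rad and the smooth half lies level; 0.34 = on, ribbed half level (its top then 53 mm above the bench), smooth half up. It stays where it is left. Pressing down on the ribbed half takes about 4 N, until it meets its stop.
- ribbed_end (a point): point on the top of the rocker's ribbed half, on its centre line, 26 mm from the pivot; moves with the rocker (about 61 mm above the bench when off, 53 mm when on)
- console: turntable console screwed to the bench, grey steel with aluminium top, 110 (its x) x 230 (y) x 45 (z) mm; origin at the centre of its underside. Its three black keys stand in a row along its y: start at y = -75 mm, stop in the middle, jog at y = +75 mm, all moving straight down.
- start (a joint): travel of the start button (m), 0 = out, 0.008 = fully in; needs about 3 N and stays in once pushed
- start_top (a point): centre of the top of the start button: a wide round cap 36 mm across, 66 mm above the bench when out
- stop (a joint): travel of the stop key (m), 0 = up, 0.005 = fully down, sprung (1 N to start, 3.5 N fully down)
- stop_top (a point): centre of the top of the stop key: a small low square key 20 x 20 mm, only 8 mm proud of the console, 53 mm above the bench
- jog (a joint): travel of the jog key (m), 0 = up, 0.008 = fully down at its stop; sprung: 1.5 N to start, 6 N fully down, comes back up when let go
- jog_top (a point): centre of the top of the jog key: a long bar 80 mm (along the console's x) x 24 mm, 66 mm above the bench when up
- tape_roll: bystander near the switch box: cardboard ring 52 mm across, 24 mm high, lying flat; origin at the centre of its underside
- chisel: bystander near the switch box: chisel lying flat, wooden handle 80 mm long and 18 mm thick towards -x, blade 75 mm towards +x; origin at the ferrule, on the bench
- mug: bystander beyond the console: dark metal mug 80 mm across, 82 mm high, handle at its +y; origin at the centre of its underside
- stone_sample: bystander on the robot's side of the console: marble block 40 x 50 x 25 mm; origin at the centre of its underside
- figurine: bystander beyond the gap between switch box and console: plaster figurine 60 mm across, 137 mm high; origin at the centre of its underside

How it is judged:
On the way, in this order (a step that is already met when the one before it is completed fails the run):
1. the rocker is switched on (value of joint rocker above 0.28 rad), for 0.2 s.
2. the start button is pushed in (value of joint start above 0.006 m), for 0.2 s.
3. the jog key is held down by the fingers (value of joint jog above 0.006 m and contact force between the fingers and jog above 2 N), for 0.3 s.
At the end, for the whole second after the job is handed in: rocker on (beyond 0.28 of 0.34 rad), start button in (beyond 6 of 8 mm), jog key held beyond 6 of 8 mm by the fingers with more than 2 N, stop key up (under 2 mm), switch box flat and within 40 mm and the bystanders within 30 mm of where they started (all of step 3 and value of joint rocker above 0.28 rad and value of joint start above 0.006 m and value of joint stop below 0.002 m and distance of switch_box from where it was at the start of the episode below 0.04 m and angle between switch_box's own z axis and vertical below 0.1 rad and distance of each of tape_roll, chisel, mug, stone_sample, figurine from where it was at the start of the episode below 0.03 m); the arm keeps its last pose, push and grip.
It fails at once if the stop key is pressed (over 3 mm) (value of joint stop above 0.003 m).
It fails at once if the start button is pushed while the rocker is off (value of joint start above 0.004 m and value of joint rocker below 0.2 rad).
It fails at once if the jog key is pressed before the start button is in (value of joint jog above 0.004 m and value of joint start below 0.004 m).
It fails at once if the switch box is lifted over 15 mm, tipped, or shoved over 40 mm (height (world z) of switch_box above 0.015 m or angle between switch_box's own z axis and vertical above 0.2 rad or distance of switch_box from where it was at the start of the episode above 0.04 m).
It fails at once if a bystander is moved over 30 mm (distance of any of tape_roll, chisel, mug, stone_sample, figurine from where it was at the start of the episode above 0.03 m).
It also fails if it takes over 45 s, if anything falls off the work surface, if the arm or the gripper's body presses on something with over 40 N, if the wrist force passes 120 N, or if a joint passes its speed limit or range.

## Robot

A 7-joint arm with a two-finger parallel gripper is mounted at the origin on the work surface. World frame = base frame: x ahead of the robot, y to its left, z up, the work surface at z = 0. Lengths are in m, angles in rad, forces in N, time in s.
With the tool pointing down it reaches from about 0.4 to 0.85 m from the base axis. Payload 10.4 kg.
Tool frame: the origin (TCP) lies between the finger pads; the fingertips stand ahead of it and the grasp point (between the pads) lies 5 mm behind it (manip.tip_extent is the z of the fingertips in the tool frame, in m); z points along the fingers, y is the line along which they close (so a half turn about z gives the same grasp; the last joint's range is limited). The gripper opens to 85 mm and grips with 20 to 120 N. Pads are 22 mm wide; open, the fingers measure 114 mm over their backs; the gripper's body (76 mm by 85 mm) begins 54 mm behind the grasp point. The pads swing forward as they close: fully open they stand 13 mm farther back than shut.
Start: joints at [-0.023, 0.332, -0.065, 1.46, 0.022, 1.35, -0.088], TCP at [0.625, 0, 0.245] pointing down, gripper open.
Joint ranges: [-2.6, 2.6], [-0.5, 2.12], [-1.47, 1.34], [0.16, 2.42], [-1.27, 4.41], [0.06, 2.06], [-2.6, 2.6]. Speed limits (rad/s): [2.22, 2.22, 2.79, 2.79, 3.14, 3.14, 3.14].

## Interface

Orientations are given as a unit quaternion [x, y, z, w].
In Python, from workcell import status, viewer, manip gives the robot as it stands.
- The arm moves only by the tool play_rows, never from a script. Its argument "plan" is one flat list of numbers, 7 for each row, row after row: the turn, a rotation vector about the tool's x, y, z in degrees, then the shift along the tool's x, y, z in m, then the opening, from 0 (shut) to 1 (fully open). In form: [ax, ay, az, dx, dy, dz, grip, ax, ay, az, dx, dy, dz, grip, ...]. A call has 1 to 20 rows; each row is the pose to reach, as a shift and turn from the pose commanded when the call began, along the tool's axes at that moment; what a row does not reach only later rows make up. A row lasts 1/8 s, in which the tool goes at most 62.5 mm and 10.7 degrees, less where a joint would pass 70% of its speed; a pose out of reach is approached as far as the arm can. A call with a gripper value outside its range is refused whole. The fingers move at their own pace and stop on an object; "squeeze" is the grip in N (left out, the last holds). Time passes only in rows, so rows that repeat a pose let the fingers close. It gives the time, the measured TCP pose, the force, the opening and the grip force at its end, in the units of the state.
- status.get_obs(): the state, without advancing time (a new reading comes with each control period).
- viewer.camera(name): name is "scene" or "side" or "wrist"; returns the picture (480x640x3 uint8, red, green, blue); there is no depth.
- viewer.camera_model(name): a dict with "fx", "fy", "cx", "cy" (pixels), "R" (3x3) and "t" (3): a world point X has camera coordinates R X + t. Camera axes: x right, y down, z forward; pixel columns grow to the right and rows downward; lengths in m; the calibration is good to about 2 mm. A picture is of the moment at which its call begins: read the wrist's pose just before it. camera_model takes no time and is no camera call; for the wrist camera it gives the pose at the moment of the call.
- manip.hand_in(): hands the job in; it is judged then, once.
The state is a dict: "clock": time; "joint_pos": joint angles; "joint_velocities": joint speeds; "tau": joint torques, N m; "position": TCP position; "ee_rot": TCP orientation; "ft_force": force on the tool from outside, world axes, zero at the start; "torque": the same for the moment, N m; "grip_width": opening from 0.0 (shut) to 1.0 (fully open); "grasp_force": force on a finger pad.
Only numpy, scipy, OpenCV 4.12 (cv2) and the standard library are available. Lean on these libraries where they do the work, as an engineer would, in place of code of your own. Each camera call takes 0.05 s, during which the arm holds its last target. There are 200 camera calls.

## Working session

There is one attempt and no reset: what is moved stays moved. The work goes in short steps, Python scripts to look and compute and a tool call to move; the robot and the scene stay as the last step left them, time stands still between calls to the robot, and variables do not carry over. Pictures are saved under pics/ and viewed, at most 10 in all, crops included, and the job is handed in when it is done.

Besides the shell and the picture viewer there is one more tool, called after "Emit:" by a JSON object that holds its "fn" and its "kwargs", one argument or row to a line. play_rows: Moves the arm, as the interface text tells. Its arguments: {"type":"object","properties":{"plan":{"type":"array","items":{"type":"number"}},"squeeze":{"type":"number"}},"required":["plan"]}

```bash
mkdir -p pics; python3 - <<'E'
from workcell import status, viewer, manip
import cv2
for n in ("scene","side","wrist"):
    cv2.imwrite(f"pics/{n}0.png",viewer.camera(n)[:,:,::-1])
    m=viewer.camera_model(n); print(n,m)
o=status.get_obs(); print(o["clock"],o["position"],o["ee_rot"],manip.tip_extent)
E
```

```text
scene {'fx': 596.7848945138132, 'fy': 596.7848945138132, 'cx': 325.37924040382103, 'cy': 235.47153887286203, 'R': array([[-0.86669962,  0.49860997,  0.01482773],
       [ 0.25350524,  0.46586182, -0.84776639],
       [-0.42961246, -0.7309999 , -0.5301625 ]]), 't': array([ 0.47918129, -0.10027075,  1.2589849 ])}
side {'fx': 500.0615505767266, 'fy': 500.0615505767266, 'cx': 324.8049626607216, 'cy': 244.31359850289547, 'R': array([[ 0.96443743, -0.26425908, -0.00525166],
       [-0.17523226, -0.62439862, -0.76119644],
       [ 0.19787394,  0.7350466 , -0.64850011]]), 't': array([-0.56013594,  0.15927868,  0.72752796])}
wrist {'fx': 399.7194903397895, 'fy': 399.7194903397895, 'cx': 315.57445113989223, 'cy': 238.44470135377338, 'R': array([[ 9.99999947e-01,  1.42564921e-04,  2.93802123e-04],
       [ 4.77039941e-05, -9.53796416e-01,  3.00453648e-01],
       [ 3.23061562e-04, -3.00453618e-01, -9.53796372e-01]]), 't': array([-0.62470698, -0.03916864,  0.37809984])}
0.15 [6.24728826e-01 6.18392820e-06 2.44724424e-01] [ 7.07104776e-01  7.07108579e-01 -3.88106449e-04 -3.77118007e-04] 0.014
```

View pics/scene0.png

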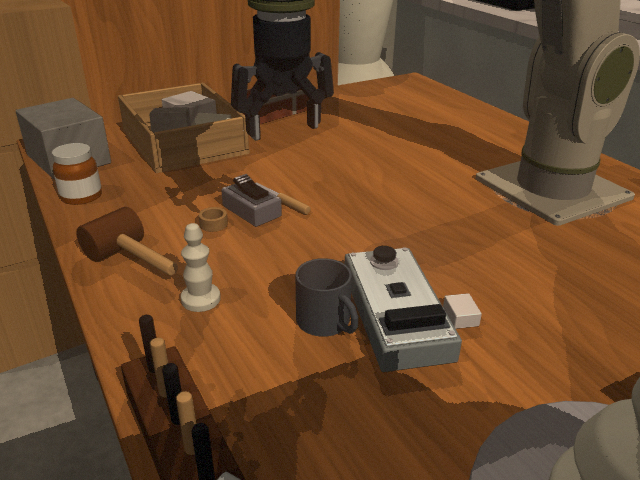

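View pics/side0.png

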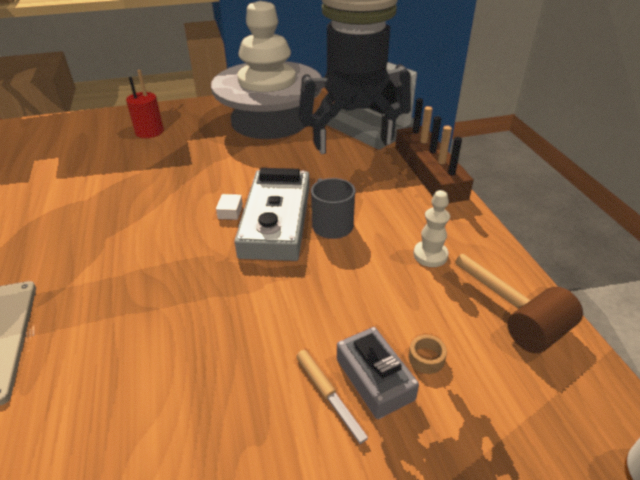

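The scene picture shows start at about (385,253), stop at (398,288), jog at (414,316) and the rocker's ribs near (245,184). In the side picture these are at about (268,219), (275,200), (280,176) and (387,364). I'll enlarge both views to get better pixels.

```bash
cat > h.py <<'E'
import numpy as np
from workcell import status, viewer, manip
def ray(m,u,v,z):
    R=np.array(m["R"]);t=np.array(m["t"])
    c=-R.T@t; d=R.T@np.array([(u-m["cx"])/m["fx"],(v-m["cy"])/m["fy"],1])
    return c+d*(z-c[2])/d[2]
E
python3 - <<'E'
import cv2, numpy as np
s=cv2.imread("pics/scene0.png"); d=cv2.imread("pics/side0.png")
c=lambda im,x,y:cv2.resize(im[y:y+75,x:x+100],None,fx=4,fy=4,interpolation=cv2.INTER_CUBIC)
cv2.imwrite("pics/crop1.png",np.vstack([np.hstack([c(s,205,165),c(d,330,325)]),np.hstack([cv2.resize(s[240:345,345:485],(400,300)),cv2.resize(d[160:265,210:350],(400,300))])]))
from h import *
for n,pts in (("scene",dict(start=(385,253,.066),stop=(398,288,.053),jog=(414,316,.066),rib=(245,184,.061))),("side",dict(start=(268,219,.066),stop=(275,200,.053),jog=(280,176,.066),rib=(387,364,.061)))):
    m=viewer.camera_model(n)
    for k,p in pts.items(): print(n,k,ray(m,*p).round(4))
E
```

```text
scene start [0.5135 0.1139 0.066 ]
scene stop [0.5374 0.1829 0.053 ]
scene jog [0.566 0.257 0.066]
scene rib [ 0.6065 -0.2112  0.061 ]
side start [0.5078 0.1019 0.066 ]
side stop [0.5327 0.1723 0.053 ]
side jog [0.5546 0.2298 0.066 ]
side rib [ 0.5998 -0.2315  0.061 ]
```

View pics/crop1.png

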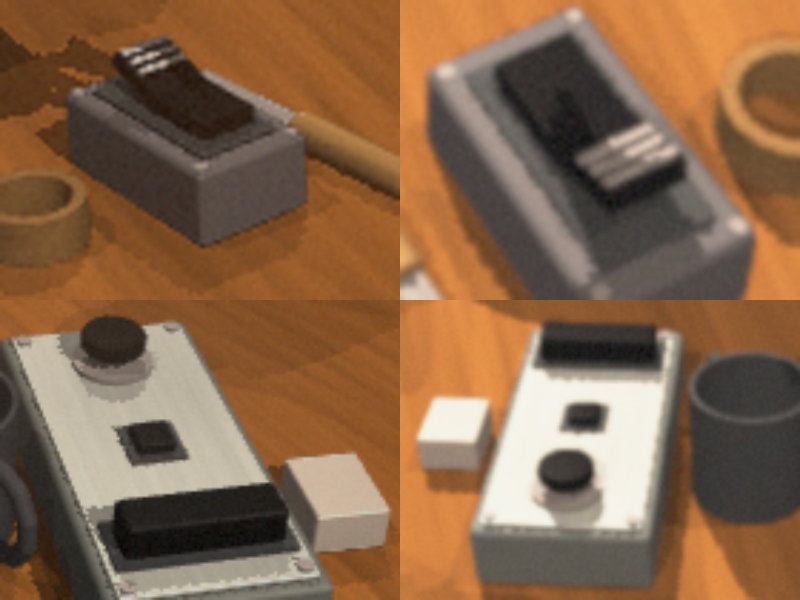

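```bash
python3 - <<'E'
from h import *
from scipy.optimize import least_squares
ms=[viewer.camera_model(n) for n in ("scene","side")]
P=dict(start=((384.6,253),(268.1,218.5),.066),stop=((398.5,287),(274.4,199.2),.053),jog=((415,312.5),(280,172.6),.066),rib=((243.2,179.3),(387,363.8),.062),
 mugrim=((324,275),(333,191),.082))
for k,(a,b,z) in P.items():
    def f(X):
        r=[]
        for m,p in zip(ms,(a,b)):
            c=np.array(m["R"])@X+m["t"]; r+=[m["fx"]*c[0]/c[2]+m["cx"]-p[0],m["fy"]*c[1]/c[2]+m["cy"]-p[1]]
        return r
    s=least_squares(f,[.55,0,.05]); print(k,s.x.round(4),s.fun.round(1),*[ray(m,*p,z).round(4)[:2] for m,p in zip(ms,(a,b))])
# box direction from side-view top corners (z=.040)
for uv in ((437,70),(575,15),(742,228),(600,293)):
    print(ray(ms[1],330+(uv[0]-400)/4,325+uv[1]/4,.04).round(4))
E
```

```text
start [0.5094 0.1084 0.0617] [ 0.3 -0.1  0.4  0.1] [0.514  0.1136] [0.5082 0.1032]
stop [0.5329 0.1786 0.0504] [ 0.1 -0.   0.1  0.1] [0.5353 0.1813] [0.5322 0.1751]
jog [0.5576 0.2482 0.0622] [-0.2  0.1 -0.3 -0.1] [0.5604 0.2518] [0.557  0.2417]
rib [ 0.6005 -0.2312  0.0606] [ 0.6 -0.   0.4  0. ] [ 0.6025 -0.229 ] [ 0.5995 -0.2319]
mugrim [0.6337 0.1345 0.0791] [ 0.1 -0.   0.2  0. ] [0.6359 0.138 ] [0.6322 0.1306]
[ 0.556  -0.1665  0.04  ]
[ 0.61   -0.1562  0.04  ]
[ 0.632  -0.2534  0.04  ]
[ 0.5801 -0.2635  0.04  ]
```

Heights and the start–jog spacing (148 mm against 150) agree with the data given. The tool's x is world y, its y is world x, and its z points down. Next I'll move above the ribbed end with the fingers shut.

Emit:
{"fn": "play_rows", "kwargs": {
  "plan": [0,0,0,-0.06,-0.006,0,0,0,0,0,-0.12,-0.012,0,0,0,0,0,-0.18,-0.018,0.02,0,0,0,0,-0.235,-0.024,0.05,0,0,0,0,-0.235,-0.024,0.08,0,0,0,0,-0.235,-0.024,0.08,0,0,0,0,-0.235,-0.024,0.08,0,0,0,0,-0.235,-0.024,0.08,0],
  "squeeze": 40
}}

```text
clock: 1.15
position: [0.6021, -0.2342, 0.1671]
ee_rot: [0.707, 0.708, 0.001, 0.001]
ft_force: [-0.7, 0.5, 0.6]
grip_width: -0.002
grasp_force: 0.0
```

```bash
python3 - <<'E'
from h import *
import cv2
o=status.get_obs(); print(o["position"],o["ee_rot"],o["grip_width"],o["ft_force"])
m=viewer.camera_model("wrist"); im=viewer.camera("wrist"); cv2.imwrite("pics/w1.png",im[:,:,::-1])
p=np.array(o["position"])
def pr(X): c=np.array(m["R"])@X+m["t"]; return (m["fx"]*c[0]/c[2]+m["cx"],m["fy"]*c[1]/c[2]+m["cy"])
print("tip",pr(p-[0,0,.014]),"rib est",pr(np.array([.6005,-.235,.061])))
np.save("w1.npy",np.array([m],dtype=object))
E
```

```text
[ 0.60210747 -0.23417662  0.16708593] [0.70655631 0.70765569 0.0007275  0.00103749] -0.0024585540067977698 [-0.70266336  0.52411074  0.58668812]
tip (np.float64(315.7694781477574), np.float64(314.6118614368107)) rib est (np.float64(312.51470791908514), np.float64(243.6870378359462))
```

View pics/w1.png

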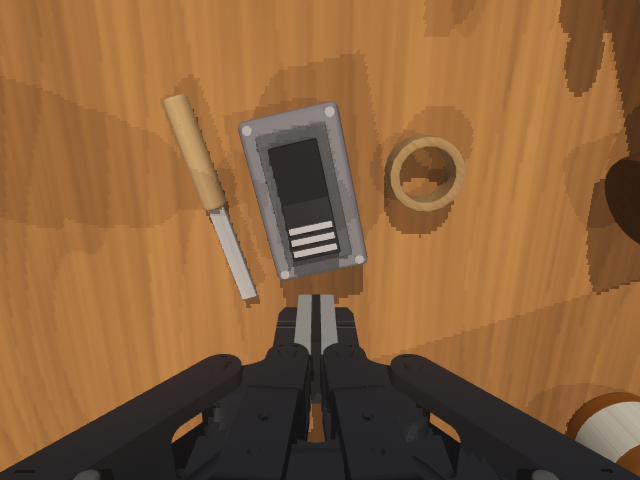

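The wrist picture shows the three ribs centred at (313,239), against a predicted (312.5,243.7), so the aim is within 2 mm. The box is clear and the tips are at about (316,310). Now pressing the rocker.

Emit:
{"fn": "play_rows", "kwargs": {
  "plan": [0,0,0,0,-0.001,0.04,0,0,0,0,0,-0.001,0.075,0,0,0,0,0,-0.001,0.085,0,0,0,0,0,-0.001,0.09,0,0,0,0,0,-0.001,0.094,0,0,0,0,0,-0.001,0.097,0,0,0,0,0,-0.001,0.099,0,0,0,0,0,-0.001,0.1,0,0,0,0,0,-0.001,0.1,0]
}}

```text
clock: 2.33
position: [0.6009, -0.2355, 0.067]
ee_rot: [0.707, 0.707, 0.001, 0.001]
ft_force: [-2.5, -1.7, 11.8]
grip_width: 0.0
grasp_force: 5.7
```

Emit:
{"fn": "play_rows", "kwargs": {
  "plan": [0,0,0,0,0,0.002,0,0,0,0,0,0,0.003,0,0,0,0,0,0,0.003,0]
}}

```text
clock: 2.7
position: [0.6012, -0.2356, 0.0665]
ee_rot: [0.707, 0.707, 0.001, 0.001]
ft_force: [-10.8, 1.2, 31.6]
grip_width: -0.001
grasp_force: 16.1
```

Emit:
{"fn": "play_rows", "kwargs": {
  "plan": [0,0,0,0,0,-0.02,0,0,0,0,0,0,-0.06,0,0,0,0,0,0,-0.1,0,0,0,0,0,0,-0.1,0,0,0,0,0,0,-0.1,0]
}}

```text
clock: 3.32
position: [0.5998, -0.2344, 0.1617]
ee_rot: [0.707, 0.707, -0.0, -0.001]
ft_force: [-0.8, -0.5, 0.0]
grip_width: 0.0
grasp_force: 0.0
```

```bash
python3 - <<'E'
from h import *
import cv2
o=status.get_obs(); print(o["position"],o["ft_force"])
a=viewer.camera("wrist")[80:300,140:480]; b=viewer.camera("side")[325:420,330:430]
cv2.imwrite("pics/w2.png",np.hstack([a,cv2.resize(b,(232,220))])[:,:,::-1])
E
```

```text
[ 0.59975795 -0.23439617  0.16170906] [-0.80826953 -0.53248346  0.04914877]
```

View pics/w2.png

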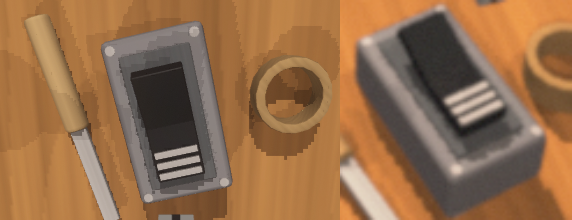

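The ribbed half now lies level and the smooth half is up. The box and the bystanders haven't moved. Next is start, at about (0.511, 0.108).

Emit:
{"fn": "play_rows", "kwargs": {
  "plan": [0,0,0,0.06,-0.015,-0.01,0,0,0,0,0.115,-0.03,-0.01,0,0,0,0,0.17,-0.045,-0.01,0,0,0,0,0.23,-0.06,-0.01,0,0,0,0,0.29,-0.075,-0.01,0,0,0,0,0.343,-0.089,-0.01,0,0,0,0,0.343,-0.089,-0.01,0,0,0,0,0.343,-0.089,-0.01,0,0,0,0,0.343,-0.089,-0.01,0]
}}

```text
clock: 4.55
position: [0.5112, 0.1064, 0.1719]
ee_rot: [0.708, 0.706, -0.0, -0.0]
ft_force: [-0.1, -0.2, -0.4]
grip_width: 0.002
grasp_force: 0.0
```

```bash
python3 - <<'E'
from h import *
import cv2
o=status.get_obs(); print(o["position"],o["ee_rot"],o["ft_force"])
m=viewer.camera_model("wrist"); im=viewer.camera("wrist"); cv2.imwrite("pics/w3.png",im[:,:,::-1])
def pr(X): c=np.array(m["R"])@X+m["t"]; return (m["fx"]*c[0]/c[2]+m["cx"],m["fy"]*c[1]/c[2]+m["cy"])
print("start",pr([.511,.108,.066]),"stop",pr([.534,.179,.053]))
import pickle; pickle.dump(m,open("w3.pkl","wb"))
E
```

```text
[0.51124326 0.10641925 0.17187958] [ 7.07955969e-01  7.06256455e-01 -4.03360686e-04 -4.11331712e-05] [-0.05436289 -0.17562608 -0.3798876 ]
start (np.float64(315.23826388085706), np.float64(240.13083783215947)) stop (np.float64(353.82707046119754), np.float64(119.01814426567884))
```

View pics/w3.png

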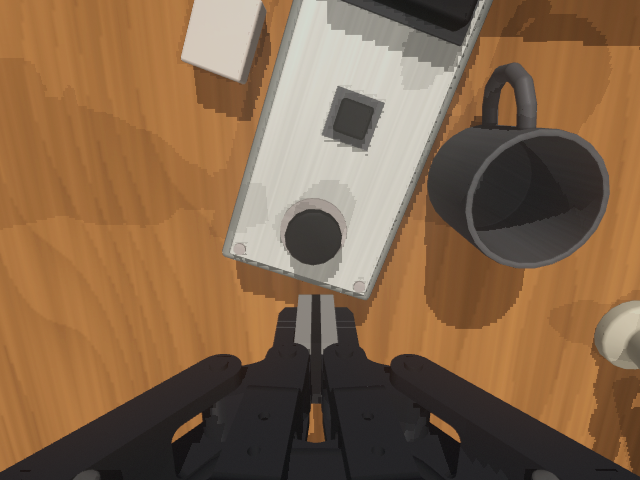

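The cap's centre is at (313,237), against a predicted (315,240). The stop key at (353,119) matches its prediction. Pressing start.

Emit:
{"fn": "play_rows", "kwargs": {
  "plan": [0,0,0,0.002,-0.001,0.04,0,0,0,0,0.002,-0.001,0.075,0,0,0,0,0.002,-0.001,0.087,0,0,0,0,0.002,-0.001,0.093,0,0,0,0,0.002,-0.001,0.097,0,0,0,0,0.002,-0.001,0.1,0,0,0,0,0.002,-0.001,0.102,0,0,0,0,0.002,-0.001,0.102,0,0,0,0,0.002,-0.001,0.102,0]
}}

```text
clock: 5.72
position: [0.5108, 0.1099, 0.0719]
ee_rot: [0.707, 0.707, 0.001, 0.001]
ft_force: [-4.9, -3.9, 12.8]
grip_width: -0.0
grasp_force: 6.8
```

Emit:
{"fn": "play_rows", "kwargs": {
  "plan": [0,0,0,0,0,0.001,0,0,0,0,0,0,0.001,0,0,0,0,0,0,-0.03,0,0,0,0,0,0,-0.08,0,0,0,0,0,0,-0.1,0,0,0,0,0.05,0.017,-0.1,0,0,0,0,0.1,0.034,-0.1,0,0,0,0,0.141,0.047,-0.1,0,0,0,0,0.141,0.047,-0.1,0,0,0,0,0.141,0.047,-0.1,0,0,0,0,0.141,0.047,-0.1,0]
}}

```text
clock: 7.1
position: [0.5573, 0.2497, 0.1705]
ee_rot: [0.708, 0.707, 0.0, 0.0]
ft_force: [-0.1, -0.4, -0.4]
grip_width: -0.002
grasp_force: 0.0
```

```bash
python3 - <<'E'
from h import *
import cv2
o=status.get_obs(); print(o["position"],o["ft_force"])
m=viewer.camera_model("wrist"); im=viewer.camera("wrist"); b=viewer.camera("side")[160:265,210:350]
cv2.imwrite("pics/w4.png",np.hstack([im,np.vstack([cv2.resize(b,(160,120)),np.zeros((360,160,3),np.uint8)])])[:,:,::-1])
def pr(X): c=np.array(m["R"])@X+m["t"]; return (m["fx"]*c[0]/c[2]+m["cx"],m["fy"]*c[1]/c[2]+m["cy"])
print("jog",pr([.5575,.2505,.066]))
E
```

```text
[0.55726677 0.24973187 0.17053755] [-0.06021055 -0.35724653 -0.38165606]
jog (np.float64(315.83222611656856), np.float64(242.09553850589933))
```

View pics/w4.png

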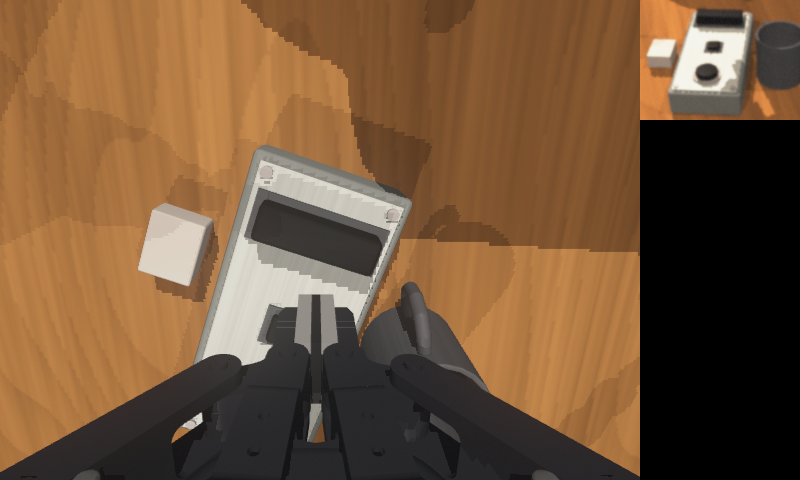

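The jog bar's centre is at (318,239), against a predicted (316,242), and the side inset shows the start cap lowered. Pressing jog and holding it.

Emit:
{"fn": "play_rows", "kwargs": {
  "plan": [0,0,0,0.002,0.001,0.04,0,0,0,0,0.002,0.001,0.075,0,0,0,0,0.002,0.001,0.087,0,0,0,0,0.002,0.001,0.093,0,0,0,0,0.002,0.001,0.097,0,0,0,0,0.002,0.001,0.1,0,0,0,0,0.002,0.001,0.101,0,0,0,0,0.002,0.001,0.101,0,0,0,0,0.002,0.001,0.101,0,0,0,0,0.002,0.001,0.101,0,0,0,0,0.002,0.001,0.101,0,0,0,0,0.002,0.001,0.101,0]
}}

```text
clock: 8.7
position: [0.5588, 0.2532, 0.072]
ee_rot: [0.707, 0.707, 0.001, 0.001]
ft_force: [-7.1, -4.7, 18.3]
grip_width: 0.004
grasp_force: 8.9
```

```bash
python3 -c "
from workcell import manip
print(manip.hand_in())"
```

```text
the job is handed in; nothing more can be done
None
```

I handed the job in with the rocker on, the start button in, and the fingers holding the jog key at its stop with about 18 N; the hand-in gave no verdict.

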